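# Send the loaded LED carrier to the next station

### The job

On the two-lane slide, push the carrier that has an LED module on it along its lane to the next station, so that the two spring rollers drop into the notches in its sides; stop it there instead of running it on past the station. Keep it down on the rails, and leave the empty carrier where it is.

Things in the scene. Friction and masses are not known exactly. Their poses are not given: they have to be found in the camera images.
- slide: Fixed deck 300 (x) x 500 (y) x 12 mm high with two lanes along its y axis, centred at x = -70 and +70 mm, between steel rails (tops 20 mm above the bench, 87 mm apart). Carriers go towards +y. Lanes are open at the -y end (rails end at y = -240, deck at -260 mm); end stop at y = +146 mm. Origin: on the bench, midway between the lanes, on the station line: a carrier at its station has y = 0 here.
- station (a point): Point on the station line midway between the lanes, 30 mm above the bench; axes as the slide's. In each lane two white spring rollers (16 mm across, tops at 30 mm) in aluminium blocks (tops 34 mm) face each other on this line. Pushing a carrier in takes about 5 to 15 N; from within about 10 mm the rollers draw it towards the line and hold it.
- loaded_carrier: Loose black plate 84 (x) x 110 (y) x 18 mm in either lane, 110 to 165 mm short of the station; notch at mid-length in each side; a 60 mm square LED module with nine lenses fixed on it (top at z = 38 mm). Upright push plate, 60 wide x 10 thick mm, top at z = 58, outer face flush with the rear end, y = -55. About 0.4 kg. Origin: centre of its underside, 12 mm above the bench; axes as the slide's.
- empty_carrier: The same carrier with no module, only a flat bare metal sheet in its nest, in the other lane, also 110 to 165 mm short of the station. It stays where it is. Origin and axes as for the loaded one.
Things that resemble listed ones, but are neither listed nor needed, are in the scene too. What is shaped like the loaded_carrier but pink or red is not meant.

How it is judged:
By the outcome, as a careful person would: the job done as asked, in the order asked, and still so for the second after the job is handed in, with the robot touching nothing.
It also fails if it takes over 32 s, if anything falls off the work surface, if the arm or the gripper's body presses on something with over 40 N, if the wrist force passes 120 N, or if a joint passes its speed limit or range.

### The arm

A 6-joint arm with a two-finger parallel gripper is mounted at the origin on the work surface. World frame = base frame: x ahead of the robot, y to its left, z up, the work surface at z = 0. Lengths are in m, angles in rad, forces in N, time in s.
With the tool pointing down it reaches from about 0.375 to 0.9 m from the base axis. Payload 3.1 kg.
Tool frame: the origin (TCP) lies midway between the tips of the shut fingers; the grasp point (between the pads) lies 19 mm behind it; y points along the fingers, z is the direction in which the jaws open and shut, and the axes are right-handed (so a half turn about y gives the same grasp; the last joint's range is limited). The gripper opens to 87 mm and grips with 3 to 60 N. Pads are 19 mm wide; open, the fingers measure 117 mm over their backs; the gripper's body (75 mm by 190 mm) begins 51 mm behind the grasp point.
Start: joints at [1.117, 0.527, 1.433, -0, 1.181, -0.178], TCP at [0.17, 0.602, 0.223] pointing down, gripper open.
Joint ranges: [-3.08, 3.08], [-0.75, 2.2], [0.22, 2.44], [-1.43, 4.57], [0, 2.65], [-2.85, 2.85]. Speed limits (rad/s): [2.79, 2.79, 3.14, 3.14, 3.14, 3.14].

### API

Orientations are given as a rotation vector (axis times angle).
In Python, from station import manip gives the robot as it stands.
- The arm moves only by the shell command python3 -m inch 'ROWS'. ROWS is JSON, a list of rows, each a list of 3 entries, a list of its own where there are three numbers: the turn, a rotation vector about the tool's x, y, z each as a share of 0.12 rad, from -1 to 1, then the shift along the tool's x, y, z each as a share of 0.02 m, from -1 to 1, then the closure in counts, from 0 (fully open) to 255 (shut). A call has 1 to 20 rows; each row shifts and turns the pose as measured when the row begins, along the tool's axes as they then stand; what a row does not reach is not made up. A row lasts 1/10 s, in which the tool goes at most 50 mm and 8.59 degrees, less where a joint would pass 70% of its speed; a pose out of reach is approached as far as the arm can. A call with a number of a shift or a turn outside -1 to 1 is refused whole. A call with a gripper value outside its range is refused whole. The fingers move at their own pace and stop on an object; the grip force is fixed at half the most. Time passes only in rows, so rows that do not move let the fingers close. It gives the time, the measured TCP pose, the force and the opening at its end, in the units of the state.
- manip.get_state(): the state, without advancing time (a new reading comes with each control period).
- manip.grab_frame(name): name is "scene" or "top" or "wrist"; returns a dict with "image" (480x640x3 uint8, blue, green, red), "intrinsics" (3x3 intrinsics, pixels), "extrinsics" (4x4, takes a point from world to camera coordinates). Camera axes: x right, y up, looking along -z (the intrinsics and any distortion apply to the point x, -y, -z); pixel columns grow to the right and rows downward; lengths in m; the calibration is good to about 2 mm. A picture is of the moment at which its call begins. There is no depth.
- manip.job_done(): hands the job in, once; it reports no verdict.
Trained networks look in a picture, given as the dict that the camera call returned (one of the last four; its "shot" number tells which), for a name from the list of things; names that differ only in an ending like _2 or _b are one class to them, and where a whole thing is asked for, a point or a joint stands for the part that bears it (a point fixed in the world has none). Each returns a list of dicts, best first, with "p" (0 to 1); they miss things now and then, are a little off and sometimes report something else, mostly with a low value. They report only what shows in the picture. A call takes as long as a camera call. They do not tell look-alikes from the thing itself.
- manip.trace(picture, target): "pixels" (480x640 bool, what is visible of it) and "point" ([column, row] in pixels, amid what is visible of it).
The state is a dict: "time": time; "joints": joint angles; "dq": joint speeds; "joint_torque": joint torques, N m; "position": TCP position; "tcp_rot": TCP orientation; "wrist_force": force on the tool from outside, world axes, zero at the start; "moment": the same for the moment, N m; "gripper_width": opening from 0.0 (shut) to 1.0 (fully open).
Only numpy, scipy, OpenCV 4.12 (cv2) and the standard library are available. Lean on these libraries where they do the work, as an engineer would, in place of code of your own. Each camera call takes 0.05 s, during which the arm holds its last target.

## Working session

There is one attempt and no reset: what is moved stays moved. The work goes in short steps, Python scripts to look and compute and a shell command to move; the robot and the scene stay as the last step left them, time stands still between calls to the robot, and variables do not carry over. Pictures are saved under pics/ and viewed, and the job is handed in when it is done.

```bash
mkdir -p pics; ls; python3 - <<'E'
from station import manip
import cv2,numpy as np
s=manip.get_state(); print(s)
for n in ("scene","top"):
    f=manip.grab_frame(n); cv2.imwrite(f"pics/{n}0.png",f["image"]); print(n,f["intrinsics"],f["extrinsics"],[k for k in f])
    for t in ("loaded_carrier","empty_carrier","slide"):
        for d in manip.trace(f,t): print(t,d["p"],d["point"],d["pixels"].sum())
E
```

```text
pics
{'time': 0.0, 'joints': array([ 1.11750474e+00,  5.28481273e-01,  1.43385873e+00, -1.08110680e-05,
        1.18144401e+00, -1.78479892e-01]), 'dq': array([-0.00087815,  0.00040345, -0.00074567, -0.00036361,  0.00062158,
       -0.00059768]), 'joint_torque': array([ 1.60850228e-03, -4.40045035e+01, -1.76599073e+01,  6.33270736e-02,
        5.81619004e-02, -1.76624039e-04]), 'position': array([0.16924326, 0.60089553, 0.22157624]), 'tcp_rot': array([-1.56209989,  0.21630102, -0.21524358]), 'wrist_force': array([-0.32232934,  0.30770842, -0.86755847]), 'moment': array([ 0.04151685, -0.05143959,  0.02198376]), 'gripper_width': 1.0043058025131637}
scene [[514.48074411   0.         319.8988938 ]
 [  0.         514.48074411 243.72008044]
 [  0.           0.           1.        ]] [[-0.40857336  0.91266552  0.0104619   0.15175735]
 [-0.69620256 -0.3190406   0.64305139  0.28854849]
 [ 0.59022861  0.25545007  0.76575156 -1.27063311]
 [ 0.          0.          0.          1.        ]] ['image', 'intrinsics', 'extrinsics', 'shot']
loaded_carrier 0.84 [257.5, 179.0] 1667
loaded_carrier 0.83 [278.7, 248.0] 2610
loaded_carrier 0.63 [450.3, 223.1] 1987
empty_carrier 0.64 [249.1, 306.4] 3289
slide 0.57 [348.7, 329.5] 34954
top [[512.06319313   0.         318.02749626]
 [  0.         512.06319313 234.13955803]
 [  0.           0.           1.        ]] [[-0.00881927 -0.99969543 -0.02304925  0.04780682]
 [ 0.9861164  -0.0125172   0.16558311 -0.44872466]
 [-0.16582119 -0.02126892  0.98592645 -0.94216894]
 [ 0.          0.          0.          1.        ]] ['image', 'intrinsics', 'extrinsics', 'shot']
loaded_carrier 0.83 [440.1, 315.3] 2568
loaded_carrier 0.79 [212.0, 342.7] 2730
empty_carrier 0.64 [354.7, 155.9] 2455
slide 0.61 [283.1, 187.1] 30737
```

View pics/scene0.png

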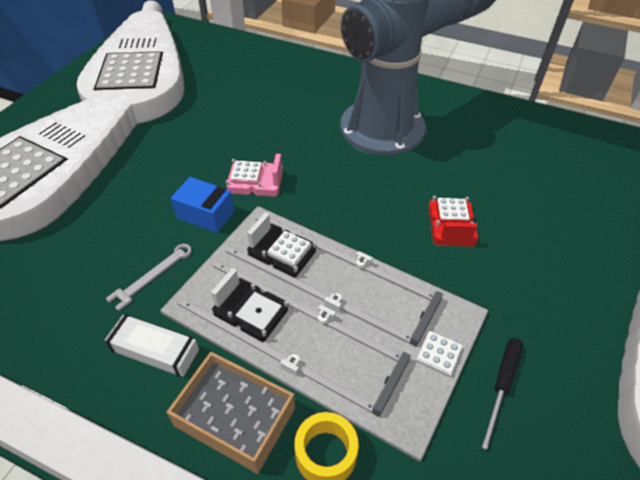

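View pics/top0.png

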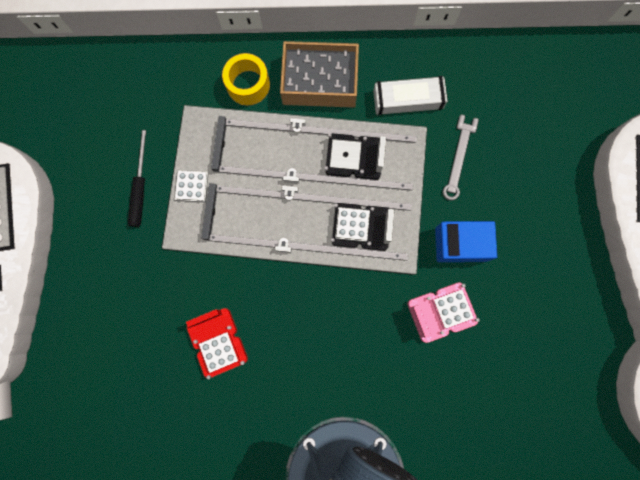

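```bash
python3 - <<'E'
import cv2
i=cv2.imread("pics/top0.png"); c=i[95:280,155:435]; cv2.imwrite("pics/crop0.png",cv2.resize(c,None,fx=2.85,fy=2.85,interpolation=cv2.INTER_CUBIC))
c=i[190:265,265:410]; cv2.imwrite("pics/crop1.png",cv2.resize(c,None,fx=5,fy=5,interpolation=cv2.INTER_CUBIC))
E
```

```text
(no output)
```

View pics/crop0.png

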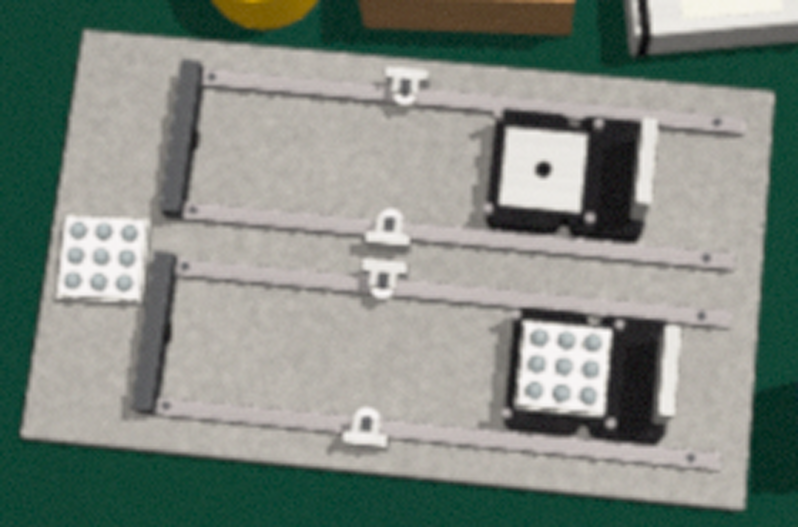

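View pics/crop1.png

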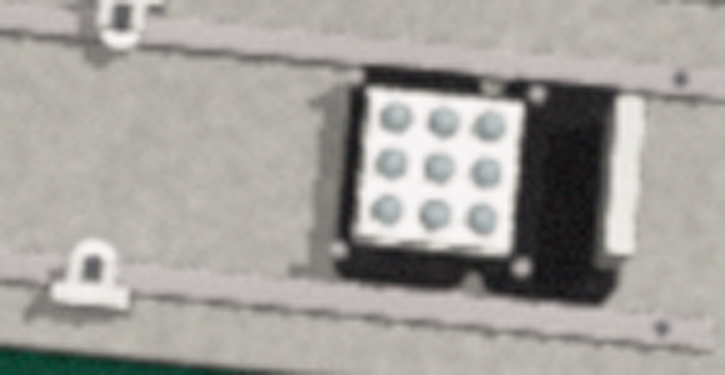

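```bash
cat > h.py <<'E'
import numpy as np
K=np.array([[512.06319313,0,318.02749626],[0,512.06319313,234.13955803],[0,0,1]])
E=np.array([[-0.00881927,-0.99969543,-0.02304925,0.04780682],[0.9861164,-0.0125172,0.16558311,-0.44872466],[-0.16582119,-0.02126892,0.98592645,-0.94216894],[0,0,0,1]])
def ray(p,z,K=K,E=E):
    u,v=p; d=np.array([(u-K[0,2])/K[0,0],-(v-K[1,2])/K[1,1],-1.])
    R=E[:3,:3]; o=-R.T@E[:3,3]; w=R.T@d; return o+w*(z-o[2])/w[2]
c0=lambda x,y:(155+(x+.5)/2.85-.5,95+(y+.5)/2.85-.5)
c1=lambda x,y:(265+(x+.5)/5-.5,190+(y+.5)/5-.5)
E
python3 - <<'E'
from h import *
pts=[((84,30),.15,.24,.012),((775,92),.15,-.26,.012),((745,510),-.15,-.26,.012),((22,437),-.15,.24,.012)]
W=np.array([ray(c0(*p),z)[:2] for p,_,_,z in pts]); S=np.array([[x,y] for _,x,y,_ in pts])
Sc=S-S.mean(0);Wc=W-W.mean(0)
th=np.arctan2((Sc[:,0]*Wc[:,1]-Sc[:,1]*Wc[:,0]).sum(),(Sc*Wc).sum())
R=np.array([[np.cos(th),-np.sin(th)],[np.sin(th),np.cos(th)]]); t=W.mean(0)-R@S.mean(0)
print("th",th,"t",t,"res mm",(W-(S@R.T+t))*1e3)
np.savez("slide.npz",R=R,t=t,th=th)
f=lambda p,z:((ray(p,z)[:2]-t)@R*1e3).round(1)
for p in [(405,90),(389,222),(382,283),(367,422)]: print("roller",f(c0(*p),.03))
for p in [(743,127),(732,265),(728,320),(716,463)]: print("railend",f(c0(*p),.02))
for p in [(643,97),(632,255)]: print("plate rear top",f(c1(*p),.058))
for p in [(350,75),(338,270)]: print("front",f(c1(*p),.030))
for p in [(490,85),(475,285)]: print("notch",f(c1(*p),.030))
for p in [(658,120),(650,205)]: print("empty plate",f(c0(*p),.058))
E
```

```text
th -0.11196124507301067 t [0.55156212 0.09607216] res mm [[-0.3056153  -0.06952038]
 [-0.52155561  0.55847522]
 [ 0.38134001  0.30745087]
 [ 0.4458309  -0.79640572]]
roller [119.2   1. ]
roller [22.8  1.5]
roller [-20.8   1.5]
roller [-117.8    0.7]
railend [ 118.3 -237.7]
railend [  17.9 -237.3]
railend [ -21.2 -237.5]
railend [-120.7 -236.7]
plate rear top [ -37.3 -201. ]
plate rear top [ -97.7 -201.7]
front [-33.2 -90. ]
front [-110.1  -92.9]
notch [ -31.9 -144.5]
notch [-110.7 -145.7]
empty plate [ 103.4 -175.1]
empty plate [  43.4 -174.6]
```

```bash
cat > w.py <<'E'
from station import manip
from h import *
from scipy.spatial.transform import Rotation as Ro
s=manip.get_state(); d=np.load("slide.npz"); R,t=d["R"],d["t"]
T=Ro.from_rotvec(s["tcp_rot"]).as_matrix()
p=s["position"]; 
print("time",s["time"],"slide xyz mm",((p[:2]-t)@R*1e3).round(1),(p[2]*1e3).round(1),"F",s["wrist_force"].round(1),"w",s["gripper_width"])
R3=np.eye(3);R3[:2,:2]=R
print("tool axes in slide (cols)\n",(R3.T@T).round(3))
def goto(x,y,z):
    g=np.r_[R@[x/1e3,y/1e3]+t,z/1e3]; print((x,y,z),"shift tool units",(T.T@(g-p)/.02).round(2))
E
python3 - <<'E'
from w import *
goto(-69,-225,220); goto(-69,-225,42)
E
```

```text
time 0.4 slide xyz mm [-436.1  459.5] 222.4 F [-0.3 -0.1  0.3] w 1.0026568891910475
tool axes in slide (cols)
 [[ 0.987 -0.     0.162]
 [-0.162 -0.     0.987]
 [-0.    -1.    -0.   ]]
(-69, -225, 220) shift tool units [ 23.66   0.13 -30.8 ]
(-69, -225, 42) shift tool units [ 23.66   9.03 -30.79]
```

```bash
python3 -m inch '[[[0,0,0],[1,0,-0.6],255],[[0,0,0],[1,0,-1],255],[[0,0,0],[1,0,-1],255],[[0,0,0],[1,0,-1],255],[[0,0,0],[1,0,-1],255],[[0,0,0],[1,0,-1],255],[[0,0,0],[1,0,-1],255],[[0,0,0],[1,0,-1],255],[[0,0,0],[1,0,-1],255],[[0,0,0],[1,0,-1],255],[[0,0,0],[1,0,-1],255],[[0,0,0],[1,0,-1],255],[[0,0,0],[1,0,-1],255],[[0,0,0],[1,0,-1],255],[[0,0,0],[1,0,-1],255],[[0,0,0],[1,0,-1],255],[[0,0,0],[1,0,-1],255],[[0,0,0],[1,0,-1],255],[[0,0,0],[1,0,-1],255],[[0,0,0],[1,0,-1],255]]'
python3 - <<'E'
from w import *
goto(-69,-225,220); goto(-69,-225,42)
E
```

```text
time: 2.4
position: [0.4605, 0.1021, 0.2247]
tcp_rot: [-1.552, 0.202, -0.217]
wrist_force: [0.9, 0.4, -0.9]
gripper_width: 0.005
time 2.4 slide xyz mm [-91.2  -4.2] 224.7 F [ 0.9  0.4 -0.9] w 0.005165795617602731
tool axes in slide (cols)
 [[ 0.988  0.01   0.155]
 [-0.155  0.009  0.988]
 [ 0.008 -1.     0.01 ]]
(-69, -225, 220) shift tool units [  2.8    0.15 -10.74]
(-69, -225, 42) shift tool units [  2.73   9.05 -10.83]
```

```bash
python3 -m inch '[[[0,-0.65,0],[0,0,0],255],[[0,-0.65,0],[0,0,0],255],[[0,0,0],[0.1,0,-1],255],[[0,0,0],[0.1,0,-1],255],[[0,0,0],[0.1,0,-1],255],[[0,0,0],[0.1,0,-1],255],[[0,0,0],[0.1,0,-1],255],[[0,0,0],[0.1,0,-1],255],[[0,0,0],[0.1,0,-1],255],[[0,0,0],[0.1,0,-1],255],[[0,0,0],[0.1,0,-1],255],[[0,0,0],[0.1,0,-1],255],[[0,0,0],[0.1,0,-0.9],255],[[0,0,0],[0,0,0],255]]'
python3 - <<'E'
from w import *
import cv2
goto(-69,-225,120); goto(-69,-225,42)
f=manip.grab_frame("top"); cv2.imwrite("pics/top1.png",f["image"])
E
```

```text
time: 3.8
position: [0.4639, -0.1304, 0.2263]
tcp_rot: [-1.564, 0.069, -0.103]
wrist_force: [-0.3, -0.2, 0.9]
gripper_width: 0.005
time 3.8 slide xyz mm [ -61.8 -234.8] 226.3 F [-0.3 -0.2  0.9] w 0.004998369514050901
tool axes in slide (cols)
 [[ 1.     0.021 -0.002]
 [ 0.002  0.007  1.   ]
 [ 0.021 -1.     0.007]]
(-69, -225, 120) shift tool units [-0.47  5.31  0.46]
(-69, -225, 42) shift tool units [-0.56  9.21  0.43]
```

View pics/top1.png

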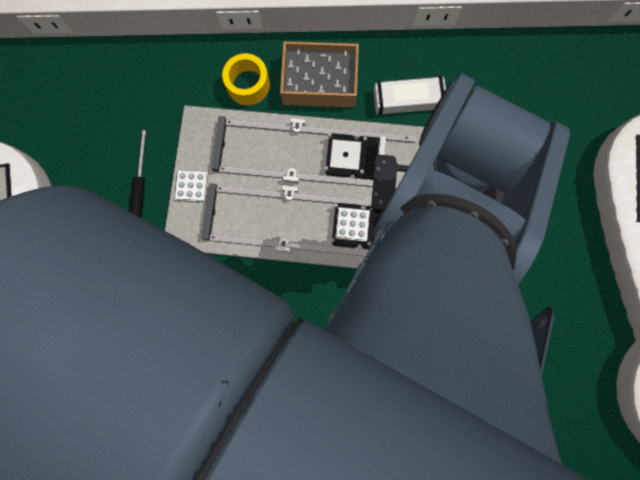

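```bash
python3 -m inch '[[[0,0,0.17],[-0.35,0,0],255],[[0,0,0],[0,1,0],255],[[0,0,0],[0,1,0],255],[[0,0,0],[0,1,0],255],[[0,0,0],[0,1,0],255],[[0,0,0],[0,1,0],255],[[0,0,0],[0,1,0],255],[[0,0,0],[0,1,0],255],[[0,0,0],[0,0.7,0],255],[[0,0,0],[0,0,0],255]]'
python3 - <<'E'
from w import *
import cv2
goto(-69,-220,34)
f=manip.grab_frame("scene"); cv2.imwrite("pics/scene1.png",f["image"][180:360,160:400].repeat(3,0).repeat(3,1))
f=manip.grab_frame("wrist"); cv2.imwrite("pics/wrist1.png",f["image"])
E
```

```text
time: 4.85
position: [0.4531, -0.1155, 0.069]
tcp_rot: [-1.559, 0.082, -0.071]
wrist_force: [-0.7, 0.0, 0.6]
gripper_width: 0.002
time 4.85 slide xyz mm [ -74.2 -221.2] 69.0 F [-0.7  0.   0.6] w 0.0017116275449611264
tool axes in slide (cols)
 [[ 1.    -0.008 -0.014]
 [ 0.014  0.01   1.   ]
 [-0.008 -1.     0.01 ]]
(-69, -220, 34) shift tool units [0.27 1.75 0.04]
```

View pics/scene1.png

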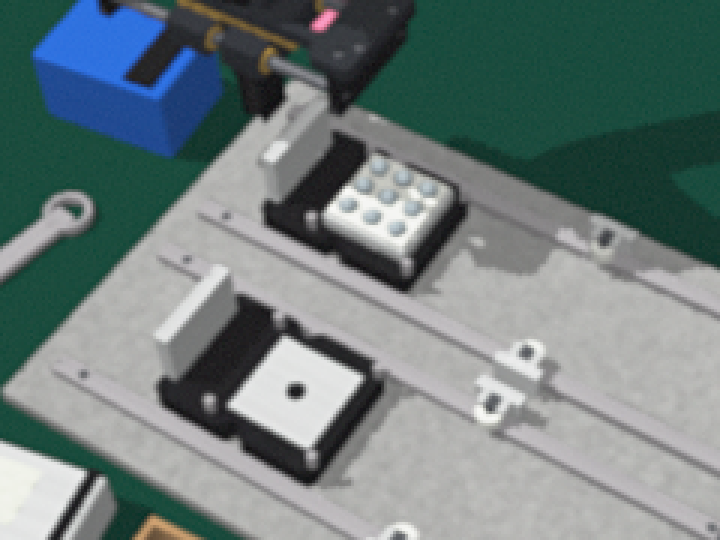

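View pics/wrist1.png

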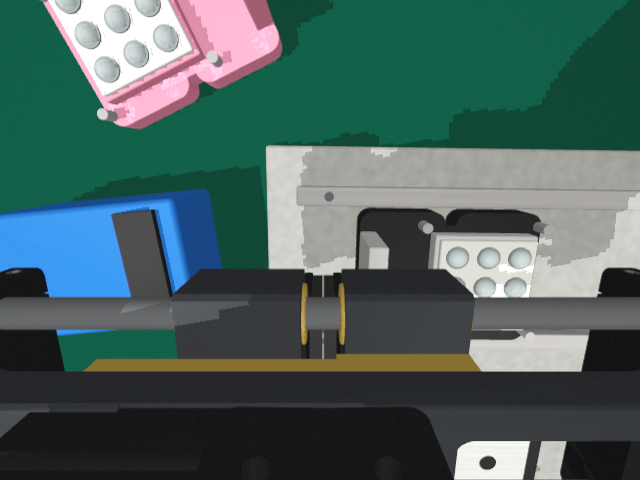

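```bash
python3 - <<'E'
from w import *
f=manip.grab_frame("scene");K2,E2=f["intrinsics"],f["extrinsics"]
b=ray((160+170/3,180+155/3),0,K2,E2); print("bottom",b,(b[:2]-t)@R)
for z in np.arange(.02,.14,.01):
    a=ray((160+165/3,180+98/3),z,K2,E2); print(z.round(2),a[:2].round(3), np.linalg.norm(a[:2]-b[:2]).round(3))
for z in (.05,.07,.09):
    print(z,[((ray(p,z)[:2]-t)@R).round(3) for p in [(441,223),(496,222),(497,255),(441,255)]])
E
```

```text
time 4.95 slide xyz mm [ -73.1 -221.8] 70.4 F [ 0.8 -0.1 -0.5] w 0.006614716716585869
tool axes in slide (cols)
 [[ 1.    -0.005 -0.014]
 [ 0.014  0.009  1.   ]
 [-0.005 -1.     0.009]]
bottom [ 0.46525792 -0.18750789  0.        ] [-0.05408016 -0.29144707]
0.02 [ 0.436 -0.206] 0.034
0.03 [ 0.444 -0.2  ] 0.025
0.04 [ 0.451 -0.193] 0.015
0.05 [ 0.459 -0.187] 0.006
0.06 [ 0.466 -0.181] 0.007
0.07 [ 0.474 -0.174] 0.016
0.08 [ 0.481 -0.168] 0.025
0.09 [ 0.489 -0.162] 0.035
0.1 [ 0.496 -0.155] 0.045
0.11 [ 0.504 -0.149] 0.055
0.12 [ 0.512 -0.143] 0.064
0.13 [ 0.519 -0.136] 0.074
0.05 [array([-0.054, -0.293]), array([-0.041, -0.396]), array([-0.104, -0.4  ]), array([-0.114, -0.297])]
0.07 [array([-0.058, -0.289]), array([-0.046, -0.39 ]), array([-0.107, -0.394]), array([-0.117, -0.293])]
0.09 [array([-0.062, -0.285]), array([-0.05 , -0.383]), array([-0.11 , -0.388]), array([-0.12 , -0.289])]
```

```bash
python3 -m inch '[[[0,0.1,0],[0.15,0.6,-0.15],255],[[0,0,0],[0.05,0.6,-0.1],255],[[0,0,0],[0,0.5,-0.05],255],[[0,0,0],[0,0,0],255]]'
python3 - <<'E'
from w import *
goto(-69,-215,35)
E
```

```text
time: 5.4
position: [0.4604, -0.1241, 0.0364]
tcp_rot: [-1.563, 0.085, -0.089]
wrist_force: [-0.3, 0.7, -0.5]
gripper_width: 0.005
time 5.4 slide xyz mm [ -66. -229.] 36.4 F [-0.3  0.7 -0.5] w 0.004706252403919195
tool axes in slide (cols)
 [[ 1.     0.003 -0.001]
 [ 0.001  0.006  1.   ]
 [ 0.003 -1.     0.006]]
(-69, -215, 35) shift tool units [-0.15  0.07  0.7 ]
```

```bash
python3 -m inch '[[[0,0,0],[-0.1,0,0.3],255],[[0,0,0],[-0.05,0,0.3],255],[[0,0,0],[0,0,0.3],255],[[0,0,0],[0,0,0.4],255],[[0,0,0],[0,0,0.5],255],[[0,0,0],[0,0,0.5],255],[[0,0,0],[0,0,0.5],255],[[0,0,0],[0,0,0.4],255],[[0,0,0],[0,0,0.3],255],[[0,0,0],[0,0,0.2],255],[[0,0,0],[0,0,0],255]]'
python3 - <<'E'
from w import *
import cv2
goto(-69,-70,35)
f=manip.grab_frame("top"); cv2.imwrite("pics/top2.png",f["image"][90:290,150:440].repeat(2,0).repeat(2,1))
E
```

```text
time: 6.5
position: [0.4665, -0.0438, 0.0371]
tcp_rot: [-1.565, 0.082, -0.089]
wrist_force: [-0.7, -2.0, -0.8]
gripper_width: 0.005
time 6.5 slide xyz mm [ -68.9 -148.5] 37.1 F [-0.7 -2.  -0.8] w 0.005437151404842321
tool axes in slide (cols)
 [[ 1.     0.004 -0.003]
 [ 0.003  0.004  1.   ]
 [ 0.004 -1.     0.004]]
(-69, -70, 35) shift tool units [0.01 0.12 3.92]
```

View pics/top2.png

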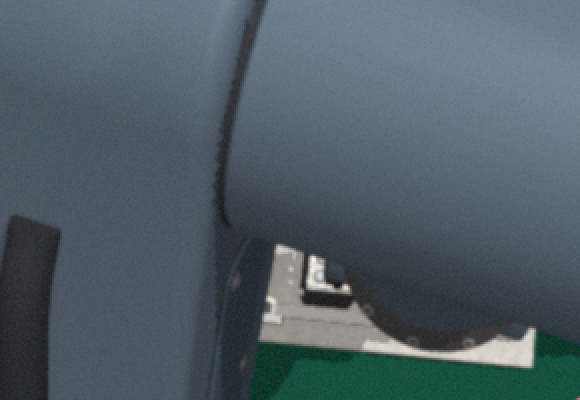

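```bash
python3 -m inch '[[[0,0,0],[0,0,0.2],255],[[0,0,0],[0,0,0.3],255],[[0,0,0],[0,0,0.3],255],[[0,0,0],[0,0,0.3],255],[[0,0,0],[0,0,0.2],255],[[0,0,0],[0,0,0],255]]'
python3 - <<'E'
from w import *
import cv2
goto(-69,-70,35)
f=manip.grab_frame("scene"); cv2.imwrite("pics/scene2.png",f["image"][180:330,220:420].repeat(4,0).repeat(4,1))
E
```

```text
time: 7.15
position: [0.4691, -0.017, 0.0371]
tcp_rot: [-1.565, 0.084, -0.089]
wrist_force: [-0.4, -2.7, -1.1]
gripper_width: 0.005
time 7.15 slide xyz mm [ -69.3 -121.5] 37.1 F [-0.4 -2.7 -1.1] w 0.00455544587830759
tool axes in slide (cols)
 [[ 1.     0.003 -0.002]
 [ 0.002  0.004  1.   ]
 [ 0.003 -1.     0.004]]
(-69, -70, 35) shift tool units [0.02 0.12 2.58]
```

View pics/scene2.png

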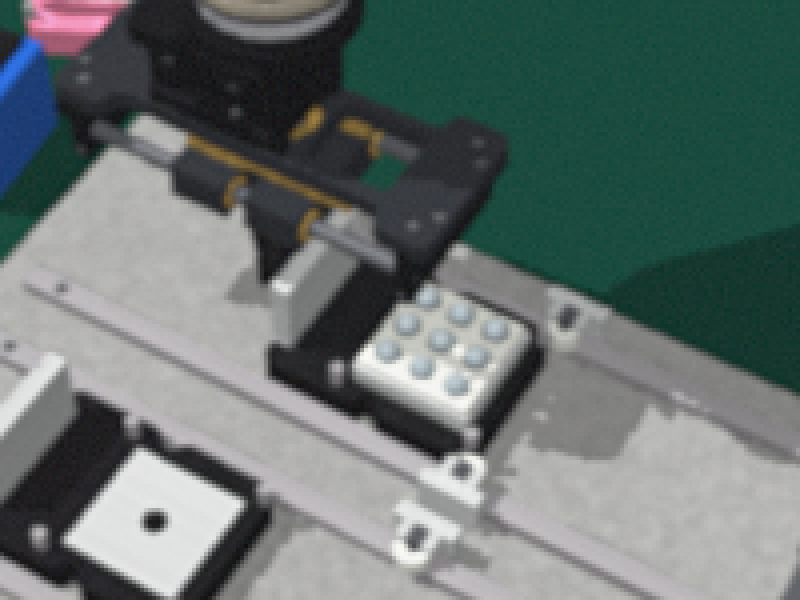

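```bash
python3 - <<'E'
from w import *
f=manip.grab_frame("scene");K2,E2=f["intrinsics"],f["extrinsics"]
g=lambda p,z:((ray((220+p[0]/4,180+p[1]/4),z,K2,E2)[:2]-t)@R*1e3).round(1)
print(g((272,285),.058),g((296,293),.058),"front corner",g((478,448),.03), g((545,345),.03),"roller",g((468,462),.03),g((567,314),.03),"empty plate",g((45,355),.058))
E
```

```text
time 7.2 slide xyz mm [ -69.3 -121.6] 37.1 F [-0.  -0.5  0.1] w 0.0070903258848539295
tool axes in slide (cols)
 [[ 1.     0.003 -0.002]
 [ 0.002  0.004  1.   ]
 [ 0.003 -1.     0.004]]
[ -46.9 -112.2] [ -48.5 -100.4] front corner [-34.1   3.7] [-100.5    2.2] roller [-25.2   3.5] [-122.     2.5] empty plate [  38.5 -176.6]
```

```bash
python3 -m inch '[[[0,0,0],[0,0.05,0.2],255],[[0,0,0],[0,0,0.3],255],[[0,0,0],[0,0,0.3],255],[[0,0,0],[0,0,0.3],255],[[0,0,0],[0,0,0.3],255],[[0,0,0],[0,0,0.2],255],[[0,0,0],[0,0,0],255]]'
python3 - <<'E'
from w import *
import cv2
goto(-69,-70,35)
f=manip.grab_frame("scene"); cv2.imwrite("pics/scene3.png",f["image"][180:330,220:420].repeat(4,0).repeat(4,1))
E
```

```text
time: 7.95
position: [0.4737, 0.0122, 0.0375]
tcp_rot: [-1.57, 0.081, -0.09]
wrist_force: [0.0, -0.4, 1.1]
gripper_width: 0.005
time 7.95 slide xyz mm [-68. -92.] 37.5 F [ 0.  -0.4  1.1] w 0.004864578672951253
tool axes in slide (cols)
 [[ 1.     0.006 -0.003]
 [ 0.003 -0.     1.   ]
 [ 0.006 -1.    -0.   ]]
(-69, -70, 35) shift tool units [-0.05  0.12  1.1 ]
```

View pics/scene3.png

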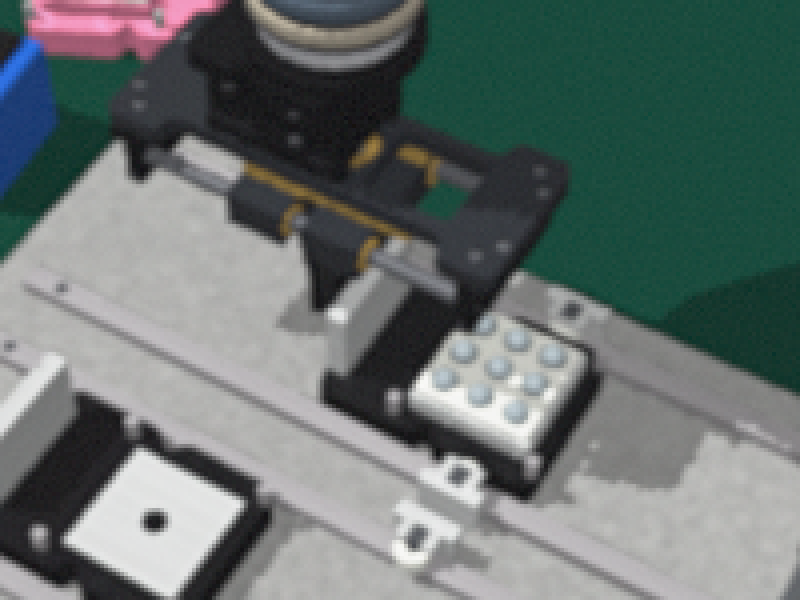

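```bash
python3 -m inch '[[[0,0,0],[0,0.05,0.2],255],[[0,0,0],[0,0.05,0.2],255],[[0,0,0],[0,0,0.2],255],[[0,0,0],[0,0,0],255]]'
python3 - <<'E'
from w import *
import cv2
goto(-69,-70,35)
f=manip.grab_frame("scene"); cv2.imwrite("pics/scene4.png",f["image"][180:330,220:420].repeat(4,0).repeat(4,1))
E
```

```text
time: 8.4
position: [0.4757, 0.024, 0.0365]
tcp_rot: [-1.571, 0.079, -0.091]
wrist_force: [0.5, -0.7, -0.3]
gripper_width: 0.008
time 8.4 slide xyz mm [-67.4 -80.1] 36.5 F [ 0.5 -0.7 -0.3] w 0.007673045382910449
tool axes in slide (cols)
 [[ 1.     0.008 -0.003]
 [ 0.003 -0.001  1.   ]
 [ 0.008 -1.    -0.001]]
(-69, -70, 35) shift tool units [-0.08  0.07  0.5 ]
```

View pics/scene4.png

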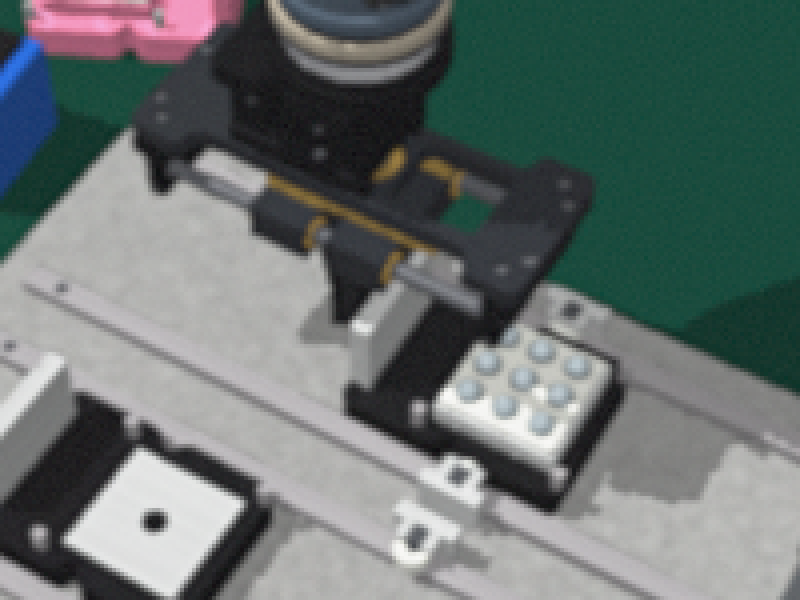

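```bash
python3 -m inch '[[[0,0,0],[0,0.05,0.15],255],[[0,0,0],[0,0,0],255]]'
python3 - <<'E'
from w import *
import cv2
f=manip.grab_frame("scene");K2,E2=f["intrinsics"],f["extrinsics"]
i=f["image"][230:330,260:400];cv2.imwrite("pics/scene5.png",cv2.resize(i,None,fx=5.7,fy=5.7,interpolation=cv2.INTER_CUBIC))
g=lambda p,z:((ray((220+p[0]/4,180+p[1]/4),z,K2,E2)[:2]-t)@R*1e3).round(1)
print(g((350,324),.058),g((568,470),.03),g((620,385),.03))
E
```

```text
time: 8.65
position: [0.4763, 0.0269, 0.0355]
tcp_rot: [-1.571, 0.079, -0.092]
wrist_force: [-0.9, -0.4, 0.5]
gripper_width: 0.009
time 8.65 slide xyz mm [-67.  -77.1] 35.5 F [-0.9 -0.4  0.5] w 0.008680959954010699
tool axes in slide (cols)
 [[ 1.     0.008 -0.004]
 [ 0.004 -0.002  1.   ]
 [ 0.008 -1.    -0.002]]
[-45.9 -70. ] [-44.2  43.5] [-97.8  42.3]
```

View pics/scene5.png

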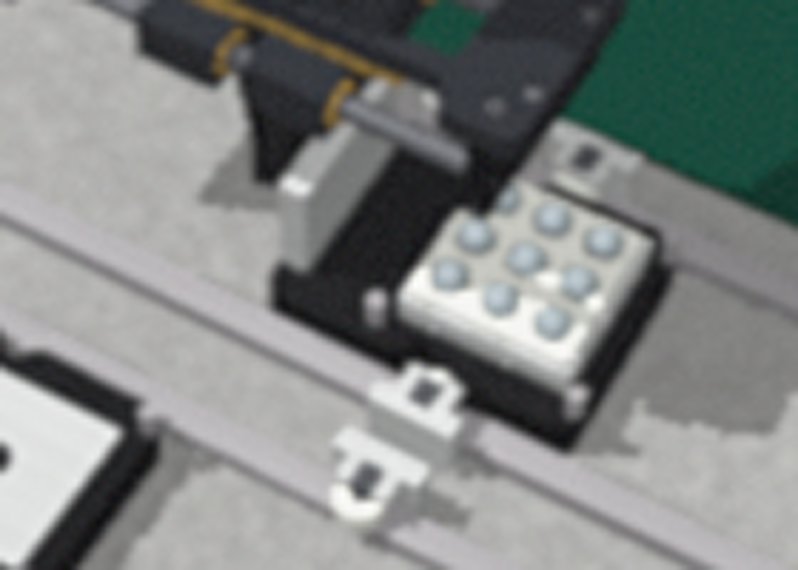

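```bash
python3 -m inch '[[[0,0,0],[0,0,0.15],255],[[0,0,0],[0,0,0.15],255],[[0,0,0],[0,0,0],255]]'
python3 - <<'E'
from w import *
import cv2
f=manip.grab_frame("scene")
i=f["image"][230:330,260:400];cv2.imwrite("pics/scene6.png",cv2.resize(i,None,fx=5.7,fy=5.7,interpolation=cv2.INTER_CUBIC))
E
```

```text
time: 9.0
position: [0.4771, 0.0333, 0.0353]
tcp_rot: [-1.571, 0.079, -0.092]
wrist_force: [-0.1, 0.4, -0.3]
gripper_width: 0.004
time 9.0 slide xyz mm [-67.  -70.7] 35.3 F [-0.1  0.4 -0.3] w 0.004247785854499066
tool axes in slide (cols)
 [[ 1.     0.008 -0.003]
 [ 0.003 -0.001  1.   ]
 [ 0.008 -1.    -0.001]]
```

View pics/scene6.png

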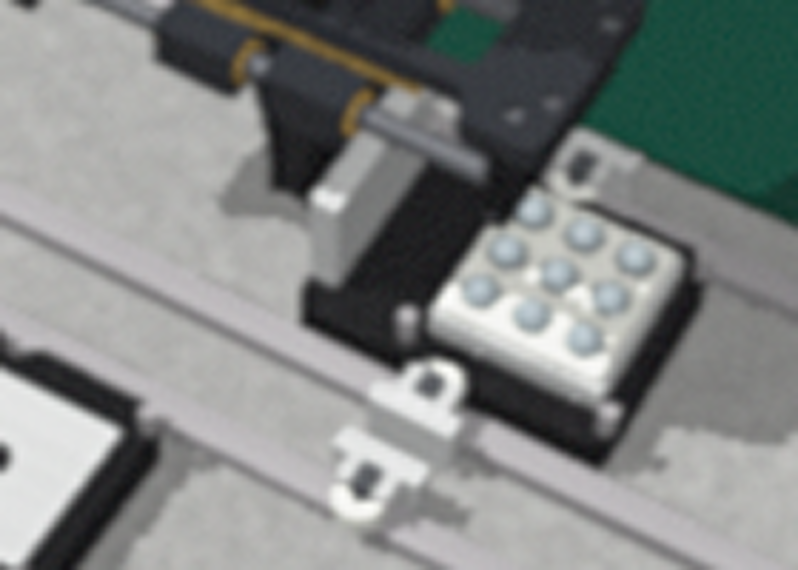

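```bash
python3 -m inch '[[[0,0,0],[0,0,-0.5],255],[[0,0,0],[0,0,-1],255],[[0,0,0],[0,0,-1],255],[[0,0,0],[0,-0.5,-0.5],255],[[0,0,0],[0,-1,0],255],[[0,0,0],[0,-1,0],255],[[0,0,0],[0,-1,0],255],[[0,0,0],[0,-1,0],255],[[0,0,0],[0,-1,0],255],[[0,0,0],[0,-1,0],255],[[0,0,0],[0,-1,-1],255],[[0,0,0],[0,-1,-1],255],[[0,0,0],[0,0,-1],255],[[0,0,0],[0,0,-1],255],[[0,0,0],[0,0,-1],255],[[0,0,0],[0,0,-1],255],[[0,0,0],[0,0,-1],255],[[0,0,0],[0,0,-1],255],[[0,0,0],[0,0,0],255]]'
python3 - <<'E'
from w import *
import cv2
for n in("top","scene"):
  f=manip.grab_frame(n)
  i=f["image"][95:280,155:435] if n=="top" else f["image"][200:340,210:400]
  cv2.imwrite(f"pics/{n}7.png",cv2.resize(i,None,fx=2.85 if n=="top" else 4,fy=2.85 if n=="top" else 4,interpolation=cv2.INTER_CUBIC))
E
```

```text
time: 10.95
position: [0.4456, -0.1962, 0.222]
tcp_rot: [-1.571, 0.078, -0.099]
wrist_force: [0.6, 0.2, -0.7]
gripper_width: 0.004
time 10.95 slide xyz mm [ -72.7 -302.3] 222.0 F [ 0.6  0.2 -0.7] w 0.004221015919274194
tool axes in slide (cols)
 [[ 1.     0.013  0.001]
 [-0.001 -0.001  1.   ]
 [ 0.013 -1.    -0.001]]
```

View pics/top7.png

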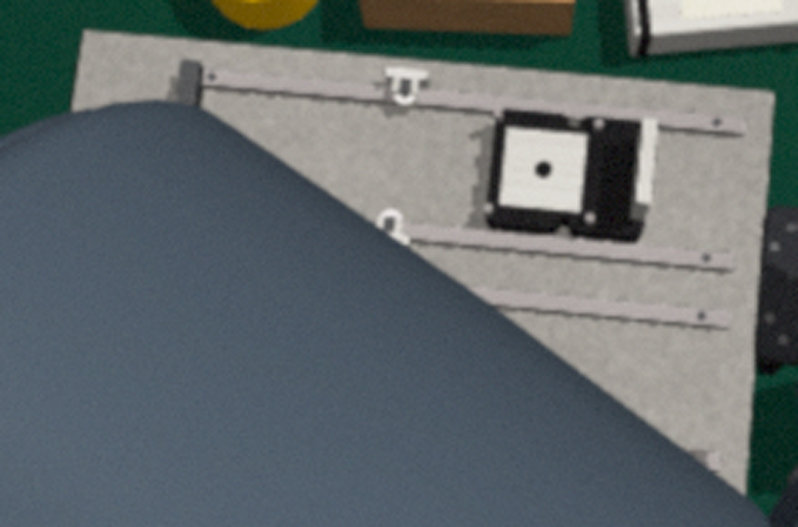

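View pics/scene7.png

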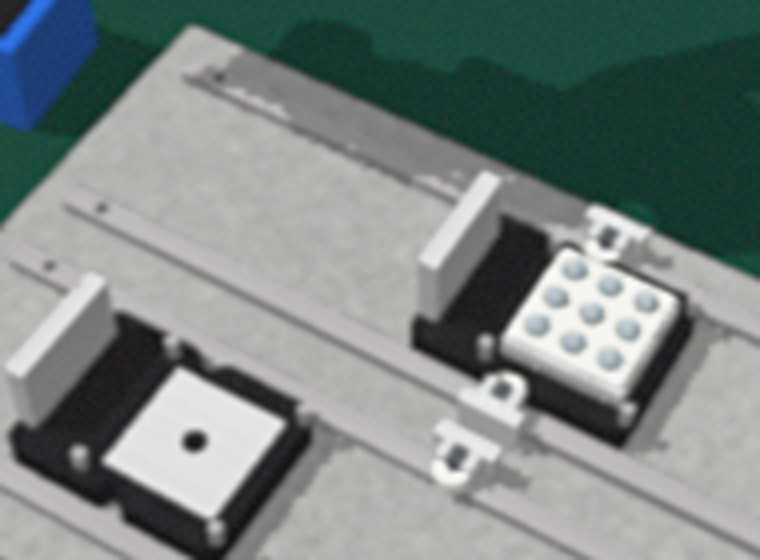

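```bash
python3 - <<'E'
from w import *
f=manip.grab_frame("scene");K2,E2=f["intrinsics"],f["extrinsics"]
g=lambda p,z:((ray((210+p[0]/4,200+p[1]/4),z,K2,E2)[:2]-t)@R*1e3).round(1)
print("plate rear",g((418,264),.058),g((480,176),.058),"front top",g((632,412),.03),g((692,300),.03),"rollers",g((508,390),.03),g((612,235),.03),"empty rear",g((8,370),.058),g((88,278),.058))
E
```

```text
time 11.05 slide xyz mm [ -73.4 -299.9] 221.6 F [-0.8 -0.4  0.6] w 0.005327978187271825
tool axes in slide (cols)
 [[ 1.     0.012 -0.   ]
 [ 0.     0.001  1.   ]
 [ 0.012 -1.     0.001]]
plate rear [-42.7 -53.4] [-101.3  -55.2] front top [-39.4  57.9] [-107.9   53.6] rollers [-21.5   5.6] [-122.7    4.7] empty rear [  96.3 -174.1] [  39.2 -174.5]
```

```bash
python3 -c "
from station import manip
print(manip.job_done())"
```

```text
the job is handed in; nothing more can be done
None
```

I pushed the black carrier with the LED module about 146 mm along the lane nearer the robot, using shut fingers low behind its push plate. On the last few millimetres it jumped ahead of the fingers and both rollers sprang out into its notches. I then backed the arm off and handed the job in at about 11 s.

- **Seating:** the last scene picture puts the carrier's rear at about y = -54 mm and its front at about +56 mm. That places it within about 1 mm of the station line, lying flat between the rails.
- **Empty carrier:** it did not move. Its plate measured y = -174 to -175 mm both before and after.
- **Forces:** the wrist force stayed under about 3 N in every reading between moves. I did not read the force during the moves themselves.
- **Limits of the check:** after I backed off, the arm blocked the top camera's view of the loaded carrier. The final position therefore rests on the scene camera alone, which read the rollers about 3 to 5 mm too far along y.

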